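# Bring the square canister of the pull-out carousel to the front

## Robot

A 7-joint arm with a two-finger parallel gripper is mounted at the origin on the work surface; the furniture and walls round the work are solid. World frame = base frame: x ahead of the robot, y to its left, z up, the work surface at z = 0. Lengths are in m, angles in rad, forces in N, time in s.
With the tool pointing down it reaches from about 0.4 to 0.85 m from the base axis. Payload 4.4 kg.
Tool frame: the origin (TCP) lies at the very end of the fingers, on their centre line; the grasp point (between the pads) lies 19 mm behind it; z points along the fingers, y is the line along which they close (so a half turn about z gives the same grasp; the last joint's range is limited). The gripper opens to 94 mm and grips with 3 to 60 N. Pads are 16 mm wide; open, the fingers measure 119 mm over their backs; the gripper's body (75 mm by 177 mm) begins 78 mm behind the grasp point.
Start: joints at [-1.325, 0.628, 0.038, 1.517, -0.027, 0.996, -0.02], TCP at [0.199, 0.619, 0.205] pointing down, gripper open.
Joint ranges: [-3.06, 3.06], [-0.37, 2.12], [-1.25, 1.32], [0.18, 2.47], [-1.1, 4.24], [0.23, 1.98], [-2.94, 2.94]. Speed limits (rad/s): [2.57, 2.57, 3.14, 3.14, 3.14, 3.14, 3.14].

## Interface

Orientations are given as a rotation vector (axis times angle).
In Python, from workcell import bot gives the robot as it stands.
- The arm moves only by the shell command python3 -m inch 'ROWS' [FORCE]. ROWS is JSON, a list of rows, each a list of 5 numbers: the shift along the tool's x, y, z in mm, then the turn about the tool's z in degrees, then the gripper command: -1 is fully open, 1 is shut, values between are in proportion. In form: [[dx, dy, dz, spin, jaw], ...]. A call has 1 to 20 rows; each row shifts and turns the commanded pose from where the row before left it, along the tool's axes as they then stand; what a row does not reach is not made up. A row lasts 1/8 s, in which the tool goes at most 62.5 mm and 10.7 degrees, less where a joint would pass 70% of its speed; a pose out of reach is approached as far as the arm can. A call is refused whole if a number of a shift passes 62.5 or a number of a turn 10.7, either way. A call with a gripper value outside its range is refused whole. The fingers move at their own pace and stop on an object; FORCE is the grip in N (left out, the last holds). Time passes only in rows, so rows that do not move let the fingers close. It gives the time, the measured TCP pose, the force, the opening and the grip force at its end, in the units of the state.
- bot.read_state(): the state, without advancing time (a new reading comes with each control period).
- bot.get_image(name): name is "scene" or "side" or "wrist"; returns (picture, depth): 384x512x3 uint8, red, green, blue; 384x512 float32, m along the optical axis (not along the pixel's ray), 0 where there is no reading.
- bot.get_calibration(name): a dict with "camera_matrix" (3x3 intrinsics, pixels), "rvec" (rotation vector, rad) and "tvec" (3), from world to camera coordinates, as OpenCV has them. Camera axes: x right, y down, z forward; pixel columns grow to the right and rows downward; lengths in m; the calibration is good to about 2 mm. A picture is of the moment at which its call begins: read the wrist's pose just before it. get_calibration takes no time and is no camera call; for the wrist camera it gives the pose at the moment of the call.
- bot.hand_in(): hands the job in; it is judged then, once.
The state is a dict: "clock": time; "joint_positions": joint angles; "joint_vel": joint speeds; "effort": joint torques, N m; "tool_pos": TCP position; "tool_rot": TCP orientation; "ft_force": force on the tool from outside, world axes, zero at the start; "wrist_torque": the same for the moment, N m; "gripper_width": finger opening in m; "gripper_force": force on a finger pad.
Only numpy, scipy, OpenCV 4.12 (cv2) and the standard library are available. Lean on these libraries where they do the work, as an engineer would, in place of code of your own. Each camera call takes 0.05 s, during which the arm holds its last target. There are 200 camera calls.

## Task

Pull the carousel tray out of the low grey housing to its stop, then turn the carousel until the square canister stands at the front, in line with the pointer on the tray's front lip. Keep hold of the carousel so that it stays still there for refilling: finish while still holding it, with the tray fully out. Leave the loose parts and tools on the table where they are.

Things in the scene. Friction and masses are not known exactly. Their poses are not given: they have to be found in the camera images.
- housing: low open-fronted grey sheet-metal housing fixed to the table, 158 deep x 150 wide x 124 mm high. Origin on its underside, on the table; its x axis points to the back, y to its left, z up. Front face at x = -70 mm, back at x = +88 mm, side faces at y = +-75 mm. The tray slides out along its -x.
- tray (a joint): travel of the tray in m: 0 closed (the carousel is inside the housing and out of reach), 0.135 fully out against its stop, when the whole carousel is clear of the housing's front. It resists with about 3 N of friction and stays where it is left.
- tray_handle (a point): middle of the tray's handle: a level round bar, 10 mm thick, 90 mm long along the housing's y, its axis 105 mm above the table and 42 mm in front of the tray's front lip (flush with the housing's front when closed), so a finger fits behind it from above. Two arms slope from its ends down to the lip. The point's x axis points into the housing. It moves with the tray.
- front_place (a point): fixed on the tray (moves with it), 68 mm above the table: where the middle of the square canister's lid is when the canister stands at the front, right behind the pointer. It lies 42 mm straight in front of the carousel's axis. The pointer is a small cone on the middle of the tray's front lip; the lip's top is 44 mm, the cone's 52 mm above the table.
- carousel: aluminium disc 116 mm across, top 26 mm above the table, turning either way (full turns) about its upright axis with 0.03 N m of friction; stays where left. Fixed on it, 42 mm from the axis at quarter turns: three round jars (29 mm across, lid top 62 mm above the table) at its +x, +y, -y and a square canister at its -x. Origin on the axis at table height.
- carousel_grip (a point): point on the carousel's axis, 98 mm above the table, in the finger bar that stands up in the middle: a black upright bar 12 mm thick (along the carousel's y), 44 mm long (along the carousel's x, so it points to the square canister), from 78 to 106 mm above the table, on a round stem 16 mm thick. The point's axes are the carousel's axes.
- square_canister (a point): middle of the top of the square canister's lid, 68 mm above the table. The canister has a square lid of 28x28 mm and is fixed to the carousel, flat sides facing outward; it is the only square one and stands 6 mm taller than the round jars.
- wood_block: bystander, loose: beech packing block, 48x105x32 mm. Origin under its middle.
- spanner_17: bystander, loose: combination spanner, 35x224x8 mm. Origin under its middle.
- tube_offcut: bystander, loose: square steel tube offcut, 30x130x30 mm. Origin under its middle.
- bolt_m16: bystander, loose: hexagon bolt, 28x62x25 mm, lying. Origin under its middle.
- nut_m16_3: bystander, loose: hexagon nut, 24x27x13 mm. Origin under its middle.
- cold_chisel: bystander, loose: cold chisel, 21x153x16 mm. Origin under its middle.
- work_block: bystander, loose: filed steel block with three drilled holes, 45x75x18 mm. Origin under its middle.

How it is judged:
By the outcome, as a careful person would: the job done as asked, in the order asked, and still so for the second after the job is handed in, while the arm keeps its last pose, push and grip.
It also fails if it takes over 54 s, if anything falls off the work surface, if the arm or the gripper's body presses on something with over 40 N, if the wrist force passes 120 N, or if a joint passes its speed limit or range.

## Working session

There is one attempt and no reset: what is moved stays moved. The work goes in short steps, Python scripts to look and compute and a shell command to move; the robot and the scene stay as the last step left them, time stands still between calls to the robot, and variables do not carry over. Pictures are saved under pics/ and viewed, at most 10 in all, crops included, and the job is handed in when it is done.

```bash
mkdir -p pics
python3 - <<'E'
from workcell import bot
import cv2,numpy as np
for n in ["scene","side"]:
    im,d=bot.get_image(n); cv2.imwrite(f"pics/{n}0.png",im[...,::-1]); np.savez(f"{n}0.npz",im=im,d=d)
    c=bot.get_calibration(n); print(n,c)
s=bot.read_state(); print(s)
E
```

```text
scene {'camera_matrix': array([[414.09022886,   0.        , 253.42413116],
       [  0.        , 414.09022886, 193.09493279],
       [  0.        ,   0.        ,   1.        ]]), 'rvec': array([ 1.97508972, -0.50598533,  0.28147453]), 'tvec': array([-0.44156688,  0.25603071,  0.78891098])}
side {'camera_matrix': array([[368.94538054,   0.        , 258.21052088],
       [  0.        , 368.94538054, 187.28720091],
       [  0.        ,   0.        ,   1.        ]]), 'rvec': array([ 0.48350174, -2.55461659,  1.37405454]), 'tvec': array([0.53128549, 0.14025648, 1.17041041])}
{'clock': 0.1, 'joint_positions': array([-1.32479879,  0.62920245,  0.03845078,  1.51825085, -0.02696787,
        0.99629876, -0.01998845]), 'joint_vel': array([ 2.56634015e-04, -3.35529752e-03, -1.77012793e-05, -1.90521667e-07,
        8.97583230e-04, -2.16857087e-04, -7.12115087e-04]), 'effort': array([ 2.01228104e-03, -5.50785756e+01,  1.14698991e+00, -1.87115586e+01,
       -5.22041938e-02,  1.92234147e-02,  3.96255189e-05]), 'tool_pos': array([0.19920393, 0.61810587, 0.20468485]), 'tool_rot': array([-4.87717797e-01, -3.10328862e+00,  2.55655375e-03]), 'ft_force': array([-0.13676879, -0.12811675,  0.30363702]), 'wrist_torque': array([-0.01108024, -0.02399438,  0.05531993]), 'gripper_force': 0.0, 'gripper_width': 0.09390074539383154}
```

View pics/scene0.png

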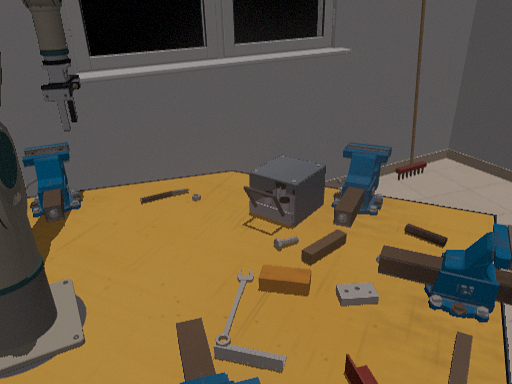

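View pics/side0.png

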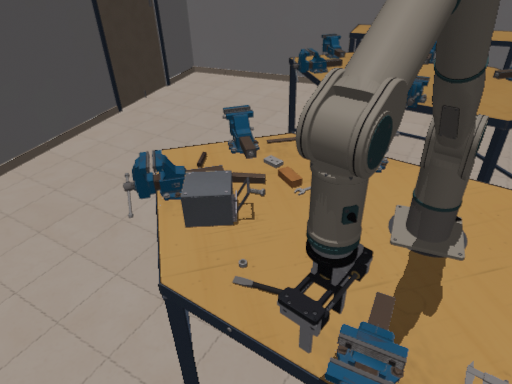

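Scene view: the housing is at about (288,190), with its top corners near (250,165), (290,157), (326,165), (285,188). Its handle is at about (265,200) on the robot side. In the side view the housing is at about (210,197) with the handle to its right, near (243,195). Next I fit the roof and handle using depth.

```bash
cat > h.py <<'E'
import numpy as np,cv2
from workcell import bot
def cloud(d,c):
    K=c["camera_matrix"];R=cv2.Rodrigues(c["rvec"])[0];t=np.ravel(c["tvec"])
    v,u=np.mgrid[:d.shape[0],:d.shape[1]]
    P=np.stack([(u-K[0,2])/K[0,0]*d,(v-K[1,2])/K[1,1]*d,d],-1)
    W=(P-t)@R; W[d<=0]=np.nan
    return W
E
python3 - <<'E'
from h import *
for n,(u0,u1,v0,v1) in dict(scene=(235,335,150,240),side=(175,260,160,232)).items():
    d=np.load(n+"0.npz")["d"];W=cloud(d,bot.get_calibration(n))[v0:v1,u0:u1].reshape(-1,3)
    T=W[(W[:,2]>.117)&(W[:,2]<.132)]
    r=cv2.minAreaRect(T[:,:2].astype(np.float32)*1000);print(n,len(T),r,cv2.boxPoints(r).round(0).tolist(),np.median(T[:,2]))
    H=W[(W[:,2]>.09)&(W[:,2]<.113)]
    c=np.array(r[0])/1000
    q=H-np.r_[c,0]; far=H[(np.hypot(q[:,0],q[:,1])>.105)&(np.hypot(q[:,0],q[:,1])<.16)]
    print(far.shape,(far[::max(1,len(far)//25)]*1000).round(0).tolist())
E
```

```text
scene 1334 ((690.8104248046875, 152.4076690673828), (162.9034423828125, 151.20416259765625), 24.98214340209961) [[585.0, 187.0], [649.0, 49.0], [797.0, 118.0], [733.0, 255.0]] 0.12296473228921505
(181, 3) [[792.0, 119.0, 111.0], [587.0, 186.0, 108.0], [589.0, 184.0, 100.0], [550.0, 131.0, 109.0], [551.0, 127.0, 108.0], [547.0, 131.0, 104.0], [559.0, 115.0, 108.0], [551.0, 127.0, 102.0], [562.0, 109.0, 107.0], [652.0, 52.0, 108.0], [557.0, 116.0, 102.0], [568.0, 98.0, 107.0], [553.0, 138.0, 91.0], [565.0, 99.0, 105.0], [577.0, 83.0, 108.0], [566.0, 90.0, 105.0], [575.0, 71.0, 111.0], [570.0, 86.0, 103.0], [580.0, 68.0, 108.0], [573.0, 87.0, 99.0], [581.0, 65.0, 106.0], [575.0, 69.0, 103.0], [586.0, 54.0, 107.0], [584.0, 55.0, 104.0], [590.0, 50.0, 102.0], [591.0, 53.0, 95.0]]
side 1265 ((689.4166259765625, 153.71258544921875), (157.74459838867188, 153.67739868164062), 25.77476692199707) [[585.0, 189.0], [652.0, 50.0], [794.0, 119.0], [727.0, 257.0]] 0.12455544316688129
(86, 3) [[589.0, 58.0, 112.0], [584.0, 53.0, 106.0], [581.0, 67.0, 111.0], [592.0, 60.0, 100.0], [577.0, 69.0, 109.0], [579.0, 81.0, 111.0], [599.0, 62.0, 92.0], [577.0, 85.0, 110.0], [597.0, 66.0, 91.0], [569.0, 87.0, 109.0], [565.0, 95.0, 111.0], [563.0, 100.0, 111.0], [560.0, 108.0, 112.0], [558.0, 113.0, 112.0], [555.0, 118.0, 111.0], [555.0, 119.0, 108.0], [556.0, 133.0, 109.0], [554.0, 138.0, 109.0], [554.0, 138.0, 105.0], [556.0, 142.0, 103.0], [547.0, 138.0, 103.0], [549.0, 141.0, 100.0], [552.0, 144.0, 98.0], [555.0, 145.0, 93.0], [586.0, 189.0, 107.0], [590.0, 189.0, 102.0], [588.0, 187.0, 98.0], [590.0, 190.0, 91.0], [729.0, 252.0, 90.0]]
```

```bash
python3 -m inch '[[0,0,-10,9.34,-1],[0,0,-10,9.34,-1],[0,0,-10,9.34,-1],[0,0,-10,9.34,-1],[0,0,-10,9.34,-1]]'; python3 -m inch '[[-52,9,0,0,0.15],[-52,9,0,0,0.15],[-52,9,0,0,0.15],[-52,9,0,0,0.15],[-52,9,0,0,0.15],[-52,9,0,0,0.15],[-52,9,0,0,0.15],[-52,9,0,0,0.15],[-52,9,0,0,0.15],[-52,9,0,0,0.15],[-52,9,0,0,0.15],[-58,10,0,0,0.15],[0,0,0,0,0.15],[0,0,0,0,0.15]]'
python3 - <<'E'
from h import *
c=bot.get_calibration("wrist");im,d=bot.get_image("wrist");cv2.imwrite("pics/w1.png",im[...,::-1])
W=cloud(d,c).reshape(-1,3);s=bot.read_state();print(s["joint_positions"],s["tool_pos"],s["tool_rot"])
a=np.array([np.cos(np.radians(25.4)),np.sin(np.radians(25.4))]);b=np.array([-a[1],a[0]])
o=np.array([.6825,.149]);xy=(W[:,:2]-o);X=xy@a;Y=xy@b
m=(W[:,2]>.1)&(W[:,2]<.118)&(X<-.085)&(X>-.16)&(abs(Y)<.07)
print(m.sum());r=cv2.minAreaRect((1000*W[m,:2]).astype(np.float32));print(r,W[m].mean(0),X[m].min(),X[m].max(),Y[m].min(),Y[m].max())
E
```

```text
clock: 0.72
tool_pos: [0.1992, 0.6183, 0.2553]
tool_rot: [1.685, 2.651, -0.002]
ft_force: [-0.5, -0.2, -1.1]
gripper_width: 0.0938
gripper_force: 0.0
clock: 2.48
tool_pos: [0.5678, 0.097, 0.2549]
tool_rot: [-1.677, -2.654, 0.001]
ft_force: [-0.8, -0.3, 0.3]
gripper_width: 0.0402
gripper_force: 0.0
[-0.44375883  0.4879184   0.34535418  1.67223998 -0.18907369  1.01559933
  0.41008766] [0.56754774 0.09790407 0.25502093] [-1.67504645e+00 -2.65582717e+00  6.68257774e-05]
968
((571.6441040039062, 99.3792495727539), (13.057354927062988, 98.6305160522461), 25.21197509765625) [0.56949761 0.10039165 0.10812976] -0.12787682995657526 -0.1147563392517196 -0.046575456095606475 0.05203278040164899
```

View pics/w1.png

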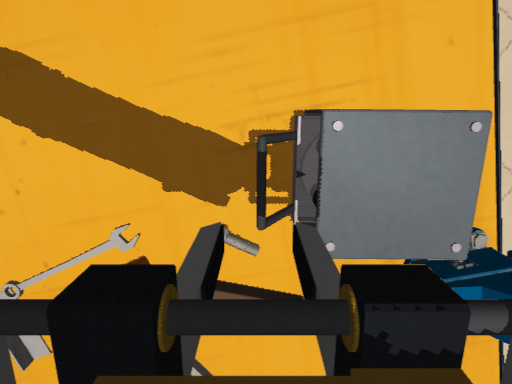

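The handle bar shows in the wrist view at about (262,182), between my fingers' lines. The tray looks already slightly open, roughly 1 cm. The bolt at (240,242) lies outside the tray's path. Descend and grip.

```bash
python3 -m inch '[[0,4,30,0,0.15],[0,0,45,0,0.15],[0,0,45,0,0.15],[0,0,30,0,0.15],[0,0,19,0,0.15],[0,0,0,0,0.15],[0,0,0,0,1],[0,0,0,0,1],[0,0,0,0,1],[0,0,0,0,1]]' 30; python3 -m inch '[[0,-8,0,0,1],[0,-15,0,0,1],[0,-15,0,0,1],[0,-15,0,0,1],[0,-15,0,0,1],[0,-15,0,0,1],[0,-15,0,0,1],[0,-10,0,0,1],[0,0,0,0,1]]'
```

```text
clock: 3.78
tool_pos: [0.5716, 0.0981, 0.087]
tool_rot: [-1.678, -2.655, 0.0]
ft_force: [-2.3, -0.1, 5.2]
gripper_width: 0.0089
gripper_force: 30.0
clock: 4.9
tool_pos: [0.4721, 0.0517, 0.0869]
tool_rot: [-1.677, -2.653, 0.002]
ft_force: [-3.9, 1.5, 10.9]
gripper_width: 0.0085
gripper_force: 30.0
```

```bash
python3 -m inch '[[0,-8,0,0,1],[0,-6,0,0,1],[0,0,0,0,1]]'; python3 -m inch '[[0,-4,0,0,1],[0,-4,0,0,1],[0,0,0,0,1]]'; python3 -m inch '[[0,-3,0,0,1],[0,-2,0,0,1],[0,0,0,0,1]]'
```

```text
clock: 5.28
tool_pos: [0.4605, 0.0463, 0.087]
tool_rot: [-1.677, -2.655, -0.0]
ft_force: [-1.0, 4.3, 8.9]
gripper_width: 0.0089
gripper_force: 30.0
clock: 5.65
tool_pos: [0.4603, 0.0461, 0.0871]
tool_rot: [1.67, 2.652, 0.014]
ft_force: [10.2, 11.5, -6.8]
gripper_width: 0.0093
gripper_force: 30.0
clock: 6.02
tool_pos: [0.4604, 0.046, 0.0872]
tool_rot: [1.665, 2.649, 0.022]
ft_force: [18.7, 17.7, -19.1]
gripper_width: 0.0089
gripper_force: 30.0
```

The tray hit its stop: the pull force rises with no more motion, and total travel matches the expected position. Next: relax, release, rise, and look at the carousel.

```bash
python3 -m inch '[[0,6,0,0,1],[0,5,0,0,1],[0,0,0,0,0.15],[0,0,0,0,0.15],[0,0,0,0,0.15],[0,0,-10,0,0.15],[0,0,-40,0,0.15],[0,0,-50,0,0.15],[0,40,-50,0,0],[0,50,-30,0,0],[0,22,0,0,0],[0,0,0,0,0],[0,0,0,0,0]]'
python3 - <<'E'
from h import *
c=bot.get_calibration("wrist");im,d=bot.get_image("wrist");cv2.imwrite("pics/w2.png",im[...,::-1])
np.savez("w2.npz",im=im,d=d,**c)
W=cloud(d,c);s=bot.read_state();print(s["tool_pos"],s["tool_rot"],s["joint_positions"])
P=W.reshape(-1,3);near=np.hypot(P[:,0]-.5615,P[:,1]-.094)
for nm,lo,hi,R in [("bar",.098,.112,.04),("lids",.055,.075,.075),("sq",.0655,.074,.075),("handle",.1,.115,.17)]:
    m=(P[:,2]>lo)&(P[:,2]<hi)&(near<R)
    if nm=="handle": m&=near>.08
    if m.sum()<5: print(nm,0);continue
    r=cv2.minAreaRect((1000*P[m,:2]).astype(np.float32));print(nm,m.sum(),r,P[m].mean(0))
E
```

```text
clock: 7.65
tool_pos: [0.5588, 0.0918, 0.2649]
tool_rot: [-1.678, -2.654, 0.003]
ft_force: [-0.4, -0.3, 0.8]
gripper_width: 0.0467
gripper_force: 0.0
[0.5588438  0.09173028 0.26499129] [-1.67863463e+00 -2.65401282e+00  2.34076923e-03] [-0.44883773  0.46468578  0.35775229  1.68358208 -0.18385421  1.02850943
  0.41253731]
bar 466 ((557.7269897460938, 92.40174865722656), (43.44866943359375, 12.240209579467773), 65.37372589111328) [0.55740088 0.09297907 0.10484974]
lids 1955 ((559.17822265625, 95.13677978515625), (91.67254638671875, 91.94651794433594), 21.531707763671875) [0.55802866 0.0964921  0.06329712]
sq 590 ((569.1262817382812, 116.91027069091797), (57.24692153930664, 27.864301681518555), 66.56965637207031) [0.57449712 0.13021513 0.06760237]
handle 979 ((500.0762023925781, 114.65629577636719), (217.95558166503906, 84.25138854980469), 60.04459762573242) [0.46152579 0.05134576 0.10790247]
```

View pics/w2.png

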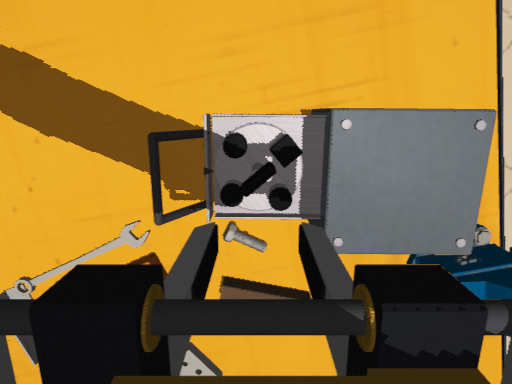

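The tray is out. The bar is at pixel (258,180) and points at 65.5° (world) to the square canister at (287,150). The pointer on the lip is at (207,171). The carousel needs about 140° counter-clockwise: align with a +49.9° spin, grip, then turn −139.9°.

```bash
python3 -m inch '[[1,-0.7,0,0,0.15],[0,0,0,9.98,0.15],[0,0,0,9.98,0.15],[0,0,0,9.98,0.15],[0,0,0,9.98,0.15],[0,0,0,9.98,0.15],[0,0,45,0,0.15],[0,0,45,0,0.15],[0,0,45,0,0.15],[0,0,30,0,0.15],[0,0,20,0,0.15],[0,0,0,0,0.15],[0,0,0,0,0.15],[0,0,0,0,1],[0,0,0,0,1],[0,0,0,0,1],[0,0,0,0,1]]' 40
python3 -c "
from workcell import bot;s=bot.read_state();print(s['joint_positions'],s['wrist_torque'])"
```

```text
clock: 9.82
tool_pos: [0.5591, 0.0936, 0.0806]
tool_rot: [-2.641, -1.7, -0.0]
ft_force: [-0.9, 0.1, 4.3]
gripper_width: 0.0119
gripper_force: 40.0
[-0.49370923  0.72371468  0.4428021   1.87248158 -0.48628618  0.65375872
 -0.18168954] [ 0.05993876  0.33839469 -0.00783295]
```

```bash
python3 -m inch '[[0,0,0,-5,1],[0,0,0,-10,1],[0,0,0,-10,1],[0,0,0,-10,1],[0,0,0,-10,1],[0,0,0,-10,1],[0,0,0,-10,1],[0,0,0,0,1]]'; python3 -c "
from workcell import bot;s=bot.read_state();print(s['joint_positions'],s['wrist_torque'])"
```

```text
clock: 10.82
tool_pos: [0.558, 0.0938, 0.0806]
tool_rot: [-1.313, -2.851, -0.0]
ft_force: [-3.7, 1.3, 6.2]
gripper_width: 0.0121
gripper_force: 40.0
[-0.29580589  0.68177411  0.12530732  1.86759035 -0.14214765  0.60278418
  0.62690717] [0.18240608 0.76083892 0.03356527]
```

```bash
python3 -m inch '[[0,0,0,-10,1],[0,0,0,-10,1],[0,0,0,-10,1],[0,0,0,-10,1],[0,0,0,-10,1],[0,0,0,-10,1],[0,0,0,-10,1],[0,0,0,-5,1],[0,0,0,0,1],[0,0,0,0,1]]'
python3 - <<'E'
from h import *
s=bot.read_state();print(s['joint_positions'],s['wrist_torque'],s["tool_rot"])
for n in ["wrist","scene"]:
    c=bot.get_calibration(n);im,d=bot.get_image(n)
    if n=="scene": im2=cv2.resize(im[140:260,200:350],None,fx=4,fy=4,interpolation=cv2.INTER_CUBIC)
    else: im2=im
    cv2.imwrite(f"pics/{n}3.png",im2[...,::-1]); np.savez(n+"3.npz",im=im,d=d,**c)
E
```

```text
clock: 12.08
tool_pos: [0.5588, 0.092, 0.0806]
tool_rot: [0.69, -3.064, 0.002]
ft_force: [-2.2, -0.7, 4.9]
gripper_width: 0.0114
gripper_force: 40.0
[-0.06001681  0.68647639 -0.23826995  1.85992814  0.26022646  0.6266289
  1.55563943] [-0.38407295  0.44284228  0.06960632] [ 6.90186153e-01 -3.06360211e+00  2.09620093e-03]
```

View pics/wrist3.png

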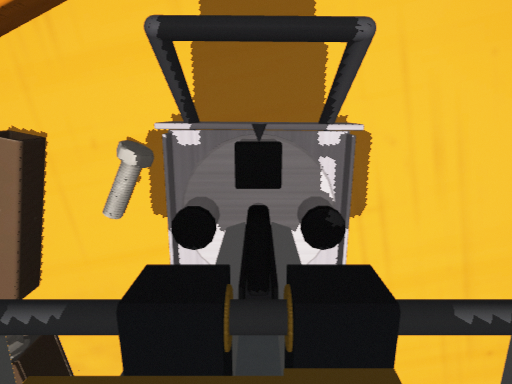

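View pics/scene3.png

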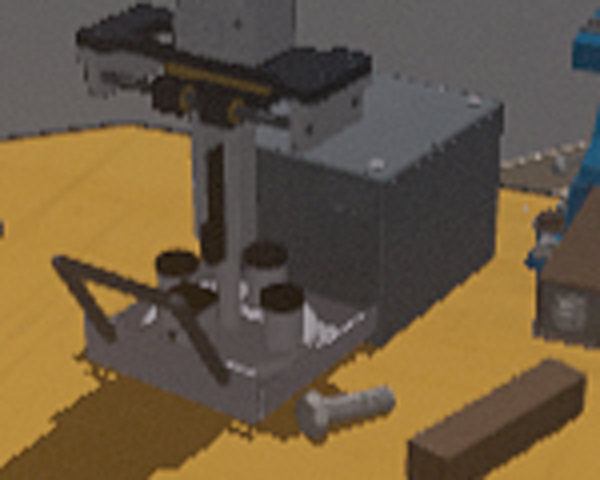

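The wrist view shows the square lid at (258,165), directly behind the pointer at (259,131), with its edges parallel to the lip. I'll check the numbers and whether the tray is still fully out.

Run:
```python
from h import *
z=np.load("wrist3.npz");W=cloud(z["d"],z);P=W[:225].reshape(-1,3)
a=np.array([np.cos(np.radians(25.4)),np.sin(np.radians(25.4))]);b=np.array([-a[1],a[0]])
for nm,lo,hi,(u0,u1,v0,v1) in [("lid",.062,.075,(225,292,133,197)),("handle",.098,.116,(140,380,10,45)),("lip",.038,.047,(150,370,118,136))]:
    Q=W[v0:v1,u0:u1].reshape(-1,3);Q=Q[(Q[:,2]>lo)&(Q[:,2]<hi)]
    r=cv2.minAreaRect((1000*Q[:,:2]).astype(np.float32))
    c=np.array(r[0])-[558.4,92.5];print(nm,len(Q),r,"rel axis",c@a,c@b,"abs X",(np.array(r[0])-[682.5,149])@a)
```

```text
lid 2198 ((522.5743408203125, 75.05552673339844), (27.904094696044922, 27.983545303344727), 25.35133171081543) rel axis -39.84512979486114 -0.39132446763666107 abs X -176.18387467647455
handle 6065 ((463.2546691894531, 47.62948989868164), (11.529824256896973, 99.40023040771484), 25.23032569885254) rel axis -105.19467350849717 0.2780597806082338 abs X -241.53341839011057
lip 1395 ((502.44085693359375, 66.13026428222656), (9.988120079040527, 135.6308135986328), 25.407920837402344) rel axis -61.86077499818027 0.18212955897196506 abs X -198.19951987979366
```

Alignment is good: the lid is at 25.35°, the lip at 25.4°, and lateral error is under 0.6 mm. The tray may have crept in about 3 mm, so I'll pull it gently against the stop through the grip (tool x is now outward).

```bash
python3 -m inch '[[2,0,0,0,1],[2,0,0,0,1],[0,0,0,0,1]]' 50; python3 -m inch '[[2,0,0,0,1],[0,0,0,0,1],[0,0,0,0,1]]'; python3 -m inch '[[2,0,0,0,1],[0,0,0,0,1],[0,0,0,0,1]]'
```

```text
clock: 12.55
tool_pos: [0.5568, 0.0911, 0.0806]
tool_rot: [-0.692, 3.062, -0.001]
ft_force: [4.0, -1.2, 3.3]
gripper_width: 0.0117
gripper_force: 50.0
clock: 12.92
tool_pos: [0.5562, 0.0909, 0.0806]
tool_rot: [-0.692, 3.06, -0.0]
ft_force: [7.1, -0.2, -0.9]
gripper_width: 0.0118
gripper_force: 50.0
clock: 13.3
tool_pos: [0.5562, 0.0909, 0.0806]
tool_rot: [-0.692, 3.056, 0.001]
ft_force: [11.5, 0.1, -5.4]
gripper_width: 0.0118
gripper_force: 50.0
```

Run:
```python
from h import *
c=bot.get_calibration("wrist");im,d=bot.get_image("wrist");W=cloud(d,c)
for nm,lo,hi,(u0,u1,v0,v1) in [("lid",.062,.075,(225,292,130,200)),("handle",.098,.116,(130,390,5,50)),("lip",.038,.047,(150,370,112,140))]:
    Q=W[v0:v1,u0:u1].reshape(-1,3);Q=Q[(Q[:,2]>lo)&(Q[:,2]<hi)]
    print(nm,len(Q),cv2.minAreaRect((1000*Q[:,:2]).astype(np.float32)))
s=bot.read_state();print(s["ft_force"],s["gripper_width"],s["gripper_force"],s["clock"])
bot.hand_in()
```

```text
lid 2225 ((519.9781494140625, 73.88719940185547), (28.03134536743164, 28.210742950439453), 25.434951782226562)
handle 6306 ((461.3888244628906, 46.83030700683594), (13.009024620056152, 99.22740173339844), 25.392690658569336)
lip 1489 ((500.21563720703125, 65.10322570800781), (17.54276466369629, 134.75408935546875), 25.526813507080078)
[10.10043435 -0.29877263 -4.230278  ] 0.011750480981342563 49.99936401844025 13.35
the job is handed in; nothing more can be done
```

The job is handed in at 13.4 s: the tray is out against its stop, the square canister stands at the front in line with the pointer (lid and lip angles within about 0.1°), and the gripper is still holding the carousel at 50 N.

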